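# Shut the quench tank and catch its sprung hook latch

## Task

Swing the lid of the green quench tank shut. Then latch it with the red T-bar: push the sprung plunger down so that the hook comes out below the steel keeper post, turn the hook right under the post, and let the T-bar up until the spring holds the hook against the post and the lid shut. Feel your way, as the keeper is set by hand: do not force the hook against it, and leave the hammer, tongs, chisel and brush where they lie.

Things in the scene. Friction and masses are not known exactly. Their poses are not given: they have to be found in the camera images.
- tank: Green steel quench tank, fixed, 300 x 170 x 140 mm high. Origin: centre of its underside. Its x axis runs along the 300 mm from the latch end (x = -150) to the hinge end (x = +150), z up. The grey lid is 4 mm thick and 180 mm wide; shut, its top is 144 mm above the bench, and a 56 mm wide tab stands 50 mm out over the latch end.
- lid_hinge (a point): A point on the lid's hinge line: x = 150, y = 0, z = 142 mm of the tank. The hinge line runs along the tank's y axis.
- lid_middle (a point): Middle of the lid's upper face, 150 mm from the hinge line; moves with the lid, z normal to the lid.
- lid (a joint): Lid angle, rad: 0 shut, grows as it opens (starts at 0.35 to 0.6). A stiff hinge: the lid stays where it is left. It is handled by the T-bar at its end, 324 mm from the hinge line: 2 to 3 N down there swings it shut against a hard stop, less than it takes to press the plunger.
- tbar (a point): Centre of the red T-bar: 50 mm long (its x axis), 14 mm wide, 20 mm high, gripped across the 14 mm. A white mark lies at its -x end. It sits on the plunger at x = -174, y = 0 of the tank; lid shut and plunger up, its centre is 192 mm above the bench, its underside 24 mm above the brass barrel (24 mm across) in the lid's tab.
- hook_arm (a point): Middle of the hook's arm. The hook is one piece with the T-bar: a 7 mm round shank below it, then a level arm, 7 mm round, that points as the white mark does, 24 mm from shank axis to tip centre; the tip (6 mm round) turns up 4 mm above the arm. Plunger up and lid shut, the arm's underside is 97 mm above the bench.
- plunger (a joint): How far T-bar and hook are pushed down through the barrel, m: 0 up and free, 0.022 the hard end. The spring lifts with 4.0 N at 0 plus 0.40 N per mm.
- hook (a joint): Turn of T-bar and hook, rad, counter-clockwise from above, limits -0.2 and 1.65. At 0 (starts -0.15 to 0.1) the arm points along tank -x, clear of the post; at 1.57 along tank -y, square under the post. From about 0.2 the upturned tip meets the post unless pushed below it; beyond 1.0 it is past. Turns easily (0.04 N m).
- keeper: Slotted steel plate on the tank's latch end; same origin and axes as the tank. A striker is screwed to it at a height set by hand, up to 5 mm above or below nominal, NOT measured. It carries the post and, 14 mm clear below the post, a flat lip. Pushed down before turning, the hook meets the lip after 11 to 21 mm. More than 15 N on post or lip is forcing it.
- post_nominal (a point): Nominal middle of the keeper post (fixed to the tank; the true post is up to 5 mm higher or lower): a 10 mm round bar standing out level along tank -x at y = -13 mm, from the wall to x = -211, nominal centre 100 mm above the bench. The lip's nominal top is 81 mm above the bench; it reaches to x = -214, y -33 to +17 mm. With the hook on the lip its tip is 3 mm below the post.
- hammer: Cross-peen hammer, 280 mm long, hickory handle, lying; origin under its handle. To be left alone.
- tongs: Black forged tongs, 300 mm long, lying; origin under the rivet. To be left alone.
- chisel: Short square-shanked chisel, 160 mm, lying; origin under its middle. To be left alone.
- brush: Hand brush, 240 mm, lying; origin underneath. To be left alone.

How it is judged:
By the outcome, as a careful person would: the job done as asked, in the order asked, and still so for the second after the job is handed in, with the robot touching nothing.
It also fails if it takes over 70 s, if anything falls off the work surface, if the arm or the gripper's body presses on something with over 40 N, if the wrist force passes 120 N, or if a joint passes its speed limit or range.

## Robot

A 6-joint arm with a two-finger parallel gripper is mounted at the origin on the work surface. World frame = base frame: x ahead of the robot, y to its left, z up, the work surface at z = 0. Lengths are in m, angles in rad, forces in N, time in s.
With the tool pointing down it reaches from about 0.3 to 0.825 m from the base axis. Payload 5.4 kg.
Tool frame: the origin (TCP) lies at the very end of the fingers, on their centre line; the grasp point (between the pads) lies 19 mm behind it; z points along the fingers, x is the direction in which the jaws open and shut, and the axes are right-handed (so a half turn about z gives the same grasp; the last joint's range is limited). The gripper opens to 92 mm and grips with 3 to 60 N. Pads are 20 mm wide; open, the fingers measure 128 mm over their backs; the gripper's body (75 mm by 189 mm) begins 69 mm behind the grasp point.
Start: joints at [-1.472, 0.158, 1.597, -0, 1.386, -0.21], TCP at [0.175, -0.548, 0.215] pointing down, gripper open.
Joint ranges: [-2.91, 2.91], [-0.94, 2.29], [0.18, 2.7], [-1.29, 4.43], [0.17, 2.64], [-3, 3]. Speed limits (rad/s): [2.57, 2.57, 3.14, 3.14, 3.14, 3.14].

## Interface

Orientations are given as a rotation vector (axis times angle).
In Python, from workcell import bot gives the robot as it stands. Calls block until the motion is done:
- bot.goto(position, orientation): joint-space move of the TCP to a pose.
- bot.line_to(position, rot=None, max_speed=0.15): straight line of the TCP; rot=None keeps the orientation; max_speed is the mean speed in m/s.
- bot.set_joints(angles): joint-space move.
- bot.set_gripper(opening, newtons=None): opening from 0.0 (shut) to 1.0 (fully open); newtons is the grip in N (None keeps the last); returns when the fingers have stopped.
- bot.hold(seconds).
- bot.inverse_kinematics(position, orientation): joint angles nearest the present ones, or None.
- bot.read_camera(name): name is "side" or "top"; returns a dict with "pixels" (420x560x3 uint8, blue, green, red), "fx", "fy", "cx", "cy" (pixels), "R" (3x3) and "t" (3): a world point X has camera coordinates R X + t. Camera axes: x right, y down, z forward; pixel columns grow to the right and rows downward; lengths in m; the calibration is good to about 2 mm. A picture is of the moment at which its call begins. There is no depth.
A pose or a line that the arm cannot do raises bot.MotionError and nothing moves.
- bot.job_done(): hands the job in, once; it reports no verdict.
Readings, each from a call of its own:
- bot.current_clock(): time.
- bot.current_joints(): joint angles.
- bot.current_joint_vel(): joint speeds.
- bot.current_effort(): joint torques, N m.
- bot.current_ee_pos(): TCP position.
- bot.current_tool_rot(): TCP orientation.
- bot.current_contact_force(): force on the tool from outside, world axes, zero at the start.
- bot.current_ft_torque(): the same for the moment, N m.
- bot.current_opening(): opening from 0.0 (shut) to 1.0 (fully open).
Only numpy, scipy, OpenCV 4.12 (cv2) and the standard library are available. Lean on these libraries where they do the work, as an engineer would, in place of code of your own. Each camera call takes 0.05 s, during which the arm holds its last target. There are 200 camera calls.

## Working session

There is one attempt and no reset: what is moved stays moved. The work goes in short steps, each a Python script; the robot and the scene stay as the last script left them, time stands still between calls to the robot, and variables do not carry over. Pictures are saved under pics/ and viewed, about 8 in all and at most 12, crops included, and the job is handed in when it is done.

```bash
mkdir -p pics; ls
python3 - <<'E'
from workcell import bot
import cv2
for n in("side","top"):
    c=bot.read_camera(n); cv2.imwrite(f"pics/{n}0.png",c["pixels"]); print(n,c["fx"],c["cx"],c["cy"],c["R"],c["t"])
print(bot.current_tool_rot(),bot.current_clock())
E
```

```text
pics
side 502.90097257385986 283.16880113986423 206.4279958539551 [[-0.89064755  0.45460184 -0.00917129]
 [ 0.39081391  0.7550545  -0.5264572 ]
 [-0.23240359 -0.47247209 -0.85015216]] [ 0.45190099 -0.14719043  1.85367818]
top 512.2749559849917 274.9512427515636 207.31439803579076 [[ 0.0179164  -0.99982195 -0.00592161]
 [-0.99081947 -0.01696071 -0.13412353]
 [ 0.13399921  0.00827026 -0.99094693]] [0.03289097 0.54546861 1.54903481]
[-2.53564772e+00  1.85260393e+00  1.77869339e-03] 0.1
```

View pics/top0.png

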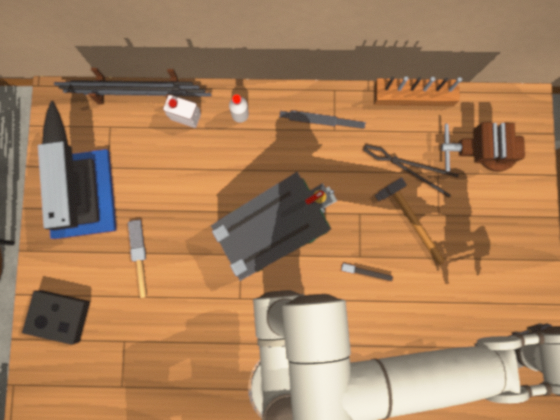

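View pics/side0.png

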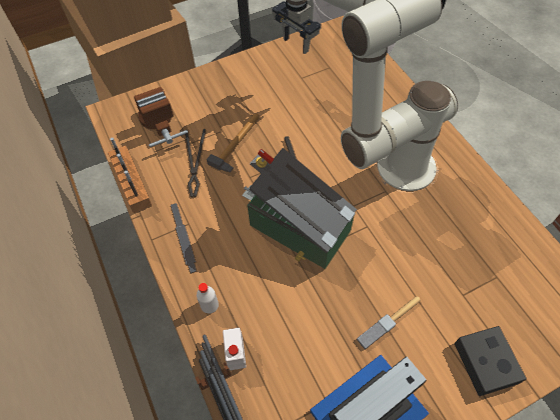

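The top view shows the tank at about (270,228), with its latch end toward (322,198). The side view shows the T-bar at about (264,158) beyond the raised lid. I'll enlarge both.

Run:
```python
import cv2,numpy as np
a=cv2.imread("pics/top0.png")[160:290,200:345]; b=cv2.imread("pics/side0.png")[130:275,230:370]
cv2.imwrite("pics/topc.png",cv2.resize(a,None,fx=4.5,fy=4.5,interpolation=cv2.INTER_CUBIC))
cv2.imwrite("pics/sidec.png",cv2.resize(b,None,fx=4,fy=4,interpolation=cv2.INTER_CUBIC))
```

```text
(no output)
```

View pics/topc.png

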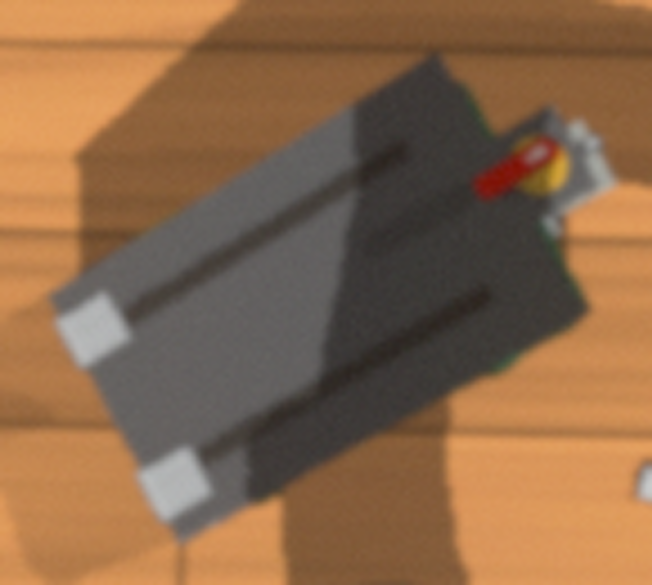

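View pics/sidec.png

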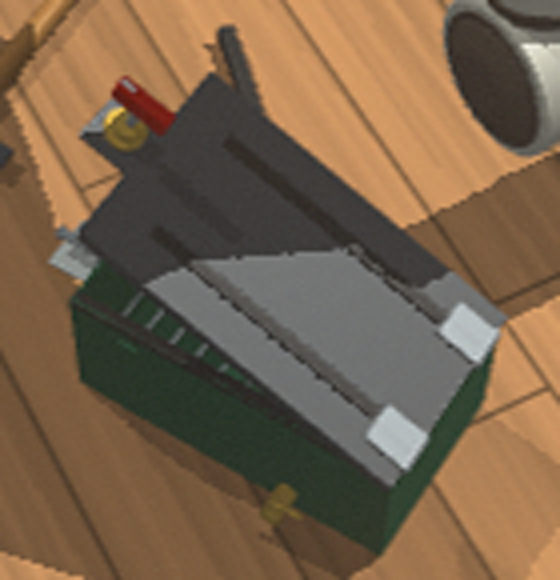

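```bash
cat > h.py <<'E'
from workcell import bot
import numpy as np, cv2
from scipy.optimize import least_squares
from scipy.spatial.transform import Rotation as Ro
def project(c,X):
    p=np.asarray(X)@c["R"].T+c["t"]; return np.stack([c["fx"]*p[:,0]/p[:,2]+c["cx"],c["fy"]*p[:,1]/p[:,2]+c["cy"]],1)
def lidpt(P,th):            # tank-frame lid-shut point -> opened by th about hinge (x=.15,z=.142)
    P=np.atleast_2d(P)-[.15,0,.142]
    return Ro.from_euler('y',th).apply(P)+[.15,0,.142]
def hookpt(P,hk):           # about plunger axis x=-.174
    return Ro.from_euler('z',hk).apply(np.atleast_2d(P)-[-.174,0,0])+[-.174,0,0]
def world(P,x,y,yaw): return Ro.from_euler('z',yaw).apply(np.atleast_2d(P))+[x,y,0]
E
python3 - <<'E'
from h import *
T=np.array([[52,298],[180,541],[436,55],[588,308],[550,145],[482,190]])/4.5+[200,160]
S=np.array([[392,487],[503,322],[82,237],[215,75],[122,82],[172,124]])/4+[230,130]
SB=np.array([[382,555],[82,380]])/4+[230,130]
lid=np.array([[.15,-.09,.144],[.15,.09,.144],[-.15,-.09,.144],[-.15,.09,.144]])
tb=np.array([[-.199,0,.202],[-.149,0,.202]]); bot_=np.array([[.15,-.085,0],[-.15,-.085,0]])
ct,cs=bot.read_camera("top"),bot.read_camera("side")
def f(q):
    x,y,yaw,th,hk=q
    L=world(np.r_[lidpt(lid,th),lidpt(hookpt(tb,hk),th)],x,y,yaw); B=world(bot_,x,y,yaw)
    return np.r_[project(ct,L)-T,project(cs,L)-S,project(cs,B)-SB].ravel()
best=min((least_squares(f,[.4,0,yw,.45,0],loss='soft_l1') for yw in np.arange(0,6.3,.7)),key=lambda r:r.cost)
print(best.x,best.cost); print(f(best.x).reshape(-1,2).round(1))
E
```

```text
[0.46926205 0.0519561  2.09005457 0.37639777 0.03326708] 11.940249236532534
[[-1.7 -0.1]
 [-0.5  1.4]
 [-0.7  0.2]
 [-1.5  2.5]
 [ 0.4  0.3]
 [-0.6  0.6]
 [-0.6 -1. ]
 [ 0.6 -2.5]
 [-1.3 -0.7]
 [-1.5 -0.2]
 [-2.2 -0.2]
 [-1.1 -0.5]
 [-0.4  0.7]
 [-0.7  0.9]]
```

The fit is good to about 3 mm: lid open at 0.376 rad, hook at about 0. Next I'll push the lid shut with closed fingertips along the T-bar's arc, watching force.

```bash
cat >> h.py <<'E'
Q=[0.4693,0.0520,2.090]
def rot(hk,s=1,yaw=None):      # tool down, jaws across the bar at hook angle hk
    a=(Q[2] if yaw is None else yaw)+hk
    x=s*np.array([-np.sin(a),np.cos(a),0]); z=np.array([0,0,-1.]); 
    return Ro.from_matrix(np.stack([x,np.cross(z,x),z],1)).as_rotvec()
F=lambda: np.array(bot.current_contact_force())
E
python3 - <<'E'
from h import *
top=lambda th: world(lidpt([[-.174,0,.202]],th),*Q)[0]
p0=top(.376)+[0,0,.06]
for s in(1,-1):
  for hk in(0,.8,1.6):
    q=bot.inverse_kinematics(list(top(0)),list(rot(hk,s))); print(s,hk,None if q is None else np.round(q,2))
print(p0,top(0))
E
```

```text
1 0 [-0.39  0.14  1.64 -0.    1.36  2.23]
1 0.8 [-0.39  0.14  1.64 -0.    1.36  1.43]
1 1.6 [-0.39  0.14  1.64 -0.    1.36  0.63]
-1 0 [-0.39  0.14  1.64 -0.    1.36 -0.91]
-1 0.8 [-0.39  0.14  1.64 -0.    1.36 -1.71]
-1 1.6 [-0.39  0.14  1.64 -0.    1.36 -2.51]
[ 0.53347384 -0.06028921  0.37678218] [ 0.55563687 -0.09906934  0.202     ]
```

Run:
```python
from h import *
top=lambda th: world(lidpt([[-.174,0,.202]],th),*Q)[0]
bot.line_to([.175,-.548,.38],max_speed=.25)
bot.set_gripper(0,20)
bot.goto(list(top(.376)+[0,0,.06]),list(rot(0)))
print(bot.current_clock(),F().round(2))
for th in list(np.arange(.44,.02,-.04))+[.02,.01,.005,0]:
    bot.line_to(list(top(th)),max_speed=.08); f=F(); print(round(th,3),np.round(bot.current_ee_pos(),4),f.round(2))
    if f[2]>8 : break
    if th<=.02 and f[2]>5: break
print(bot.current_clock())
p=np.array(bot.current_ee_pos())
bot.line_to(list(p+[0,0,.03])); 
bot.goto([.35,-.40,.35],list(rot(0)))
print(F().round(2),bot.current_clock())
for n in("side","top"): cv2.imwrite(f"pics/{n}1.png",bot.read_camera(n)["pixels"])
a=cv2.imread("pics/top1.png")[160:280,240:360]; b=cv2.imread("pics/side1.png")[120:240,220:340]
cv2.imwrite("pics/both1.png",cv2.resize(np.hstack([a,b]),None,fx=3.33,fy=4,interpolation=cv2.INTER_CUBIC)) if 0 else cv2.imwrite("pics/both1.png",cv2.resize(np.vstack([a[:75],b[:75]]),None,fx=4,fy=4,interpolation=cv2.INTER_CUBIC))
```

```text
4.525 [ 0.16  0.48 -0.59]
0.44 [ 0.5278 -0.0502  0.3347] [-0.09  0.34  0.58]
0.4 [ 0.5313 -0.0569  0.3228] [ 0.43 -0.16  0.19]
0.36 [ 0.5346 -0.0629  0.3115] [-0.11 -0.05  0.33]
0.32 [ 0.5379 -0.0686  0.3   ] [-1.69  0.87  0.15]
0.28 [ 0.5408 -0.0738  0.2883] [0.25 0.15 0.5 ]
0.24 [ 0.5436 -0.0787  0.2764] [-0.12  0.02 -0.2 ]
0.2 [ 0.5462 -0.0832  0.2643] [ 0.3  -0.56 -0.53]
0.16 [ 0.5485 -0.0872  0.2519] [-0.01  0.53  0.05]
0.12 [ 0.5505 -0.0908  0.2394] [-0.17 -0.73  0.09]
0.08 [ 0.5523 -0.0939  0.2268] [ 0.32  0.92 -0.08]
0.04 [ 0.5539 -0.0967  0.214 ] [-0.22 -0.1   0.42]
0.02 [ 0.5547 -0.0979  0.2079] [ 0.3  -0.72  0.64]
0.01 [ 0.5552 -0.0985  0.205 ] [-0.62 -0.95 -0.51]
0.005 [ 0.5554 -0.0988  0.2035] [ 0.46  0.78 -0.11]
0 [ 0.5557 -0.0991  0.2022] [-0.34  0.22  1.92]
9.3917
[ 0.39 -0.31 -0.33] 11.1667
```

View pics/both1.png

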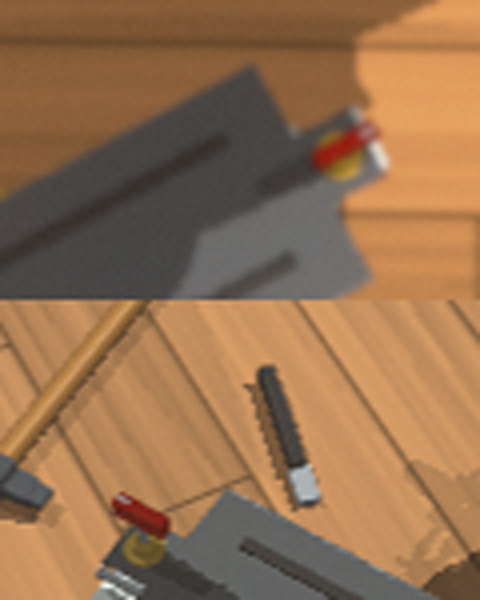

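The picture shows the lid shut. In the top crop the T-bar runs from (316,160) to (378,131), and the hook is still about straight. In the side crop it runs from (120,496) to (168,522). I'll refit with lid = 0.

Run:
```python
from h import *
T=np.array([[378,131],[316,160],[252,67],[372,283]])/4+[240,160]
S=(np.array([[120,496],[168,522],[230,490]])-[0,300])/4+[220,120]
tb=np.array([[-.199,0,.202],[-.149,0,.202]]); lc=np.array([[-.15,-.09,.144],[-.15,.09,.144]])
ct,cs=bot.read_camera("top"),bot.read_camera("side")
def f(q):
    x,y,yaw,hk=q
    b=world(hookpt(tb,hk),x,y,yaw); l=world(lc,x,y,yaw)
    return np.r_[project(ct,np.r_[b,l])-T,project(cs,np.r_[b,l[1:]])-S,[[(yaw-2.09)*60,0]]].ravel()
r=least_squares(f,Q+[0],loss='soft_l1'); print(r.x,r.cost); print(f(r.x).reshape(-1,2).round(1))
print(world([[-.174,0,.192]],*r.x[:3]),world([[-.174,0,.192]],*Q))
```

```text
[ 0.46925012  0.05071458  2.08561116 -0.05494828] 4.05742787571605
[[-0.2  0. ]
 [-0.9  0.4]
 [-1.  -0. ]
 [-0.6  0.2]
 [-1.2 -1.7]
 [-0.9 -0.7]
 [-0.3 -1.5]
 [-0.3  0. ]]
[[ 0.55492315 -0.10073222  0.192     ]] [[ 0.55563687 -0.09906934  0.192     ]]
```

```bash
sed -i 's/^Q=.*/Q=[0.4693,0.0513,2.087]/' h.py
cat >> h.py <<'E'
AX=world([[-.174,0,0]],*Q)[0]
def Fm(n=4):                    # mean force, noise about 0.5 N
    v=[]
    for _ in range(n): v.append(F()); bot.hold(.02)
    return np.mean(v,0)
def tank(f): return Ro.from_euler('z',-Q[2]).apply(f)
E
python3 - <<'E'
from h import *
hk=-.03
print(AX)
bot.set_gripper(.5)
bot.goto(list(AX+[0,0,.26]),list(rot(hk))); bot.hold(.2)
f0=Fm(); print('free',tank(f0).round(2))
bot.line_to(list(AX+[0,0,.186]),max_speed=.08); print('down',tank(Fm()-f0).round(2))
bot.set_gripper(0,3); print('3N',tank(Fm()-f0).round(2),bot.current_opening()*92)
bot.set_gripper(0,15); print('15N',tank(Fm()-f0).round(2),np.round(bot.current_ft_torque(),2),bot.current_opening()*92)
print(bot.current_clock()); cv2.imwrite("pics/side2.png",bot.read_camera("side")["pixels"])
E
```

```text
[ 0.55518327 -0.10002767  0.        ]
free [ 0.28 -0.21 -0.52]
down [-0.44  0.13  0.96]
3N [-1.21 -5.67 -1.95] 14.18946147013194
15N [-1.33 -6.01 -1.77] [ 0.49 -1.07  0.05] 13.935057921718485
15.975
```

The bar is gripped at 14 mm with a 6 N side load, so the tool sits off in tank y. I'll null that load in small steps.

```bash
cat >> h.py <<'E'
def shift(v): # tank-frame shift of the TCP
    p=np.array(bot.current_ee_pos()); return p+Ro.from_euler('z',Q[2]).apply(v)
E
python3 - <<'E'
from h import *
p=AX+[0,0,.186]; u=Ro.from_euler('z',Q[2])
d=np.zeros(3)
for i in range(8):
    f=tank(Fm()); print(d.round(4),f.round(2))
    if abs(f[1])<1: break
    d[1]+=np.clip(f[1]/6*.0008,-.001,.001)
    bot.line_to(list(p+u.apply(d)),max_speed=.02)
print(np.array(bot.current_ee_pos())-p,bot.current_clock(),bot.current_ft_torque())
E
```

```text
[0. 0. 0.] [-1.54 -6.32 -2.37]
[ 0.     -0.0008  0.    ] [-0.56 -5.42 -0.92]
[ 0.     -0.0016  0.    ] [-1.46 -3.66 -1.1 ]
[ 0.     -0.0021  0.    ] [-1.38 -2.73  0.78]
[ 0.     -0.0024  0.    ] [-1.42 -0.19  2.22]
[0.00193189 0.00087987 0.00017146] 17.3583 [-0.21175832 -0.11586309 -0.01223638]
```

Run:
```python
from h import *
p0=np.array(bot.current_ee_pos()); 
bot.set_gripper(0,50); print(Fm().round(2))
p=np.array([*p0[:2],.186])
for i in range(1,23):
    d=i*.001; bot.line_to(list(p-[0,0,d]),max_speed=.02)
    f=tank(Fm(3)); z=bot.current_ee_pos()[2]; ex=f[2]-(4+400*(.186-z)); print(i,round((.186-z)*1e3,2),f.round(2),round(ex,2))
    if i>=9 and ex>3.5: break
    if f[2]>19: break
print(bot.current_clock())
```

```text
[ 1.21 -2.06  2.09]
1 0.97 [-1.61 -0.21  2.76] -1.62
2 1.96 [-1.8   0.16  3.39] -1.4
3 2.94 [-1.32  0.75  3.5 ] -1.68
4 3.94 [-1.39  0.78  3.73] -1.84
5 4.93 [-0.87  0.29  4.2 ] -1.77
6 5.94 [-1.05  0.84  4.45] -1.93
7 6.95 [-0.82  0.75  5.04] -1.74
8 7.88 [-1.5   1.1   5.28] -1.87
9 8.79 [-1.09  1.59  5.67] -1.84
10 9.73 [-0.71  0.96  6.2 ] -1.7
11 10.66 [-0.97  0.58  6.14] -2.13
12 11.55 [-0.51  1.35  6.92] -1.7
13 12.48 [-0.4   1.66  7.69] -1.31
14 13.42 [-0.49  1.66  7.59] -1.77
15 14.34 [0.06 1.63 8.17] -1.57
16 15.24 [0.67 1.6  8.68] -1.41
17 16.18 [0.65 1.83 8.67] -1.8
18 17.1 [0.64 1.91 8.9 ] -1.94
19 18.04 [0.81 2.11 9.13] -2.08
20 18.96 [ 0.35  2.19 10.  ] -1.58
21 19.55 [ 1.13  2.9  11.53] -0.29
22 19.61 [ 2.16  4.15 16.53] 4.68
24.2417
```

Contact is sharp at 19.6 mm of actual travel. The force up to then follows the spring's slope and the full stop is at 22 mm, so this is the lip. I'll back off about 1 mm and turn in small steps, trimming any side force.

Run:
```python
from h import *
p=np.array(bot.current_ee_pos()); p[2]=.186-.0196
bot.line_to(list(p),max_speed=.02); print(round((.186-bot.current_ee_pos()[2])*1e3,2),tank(Fm()).round(2))
a0=-.03
for i in range(1,17):
    a=a0+i*.1
    bot.line_to(list(p),rot=list(rot(a)),max_speed=.02) if 0 else bot.goto(list(p),list(rot(a)))
    f=Fm(3); t=bot.current_ft_torque(); d=.186-bot.current_ee_pos()[2]
    print(round(a,2),round(d*1e3,2),tank(f).round(2),round(t[2],3),bot.current_clock())
    if f[2]>16 or f[2]<4 or np.hypot(*f[:2])>12 or abs(t[2])>.35: print('STOP');break
    if np.hypot(*f[:2])>2.5: p[:2]+=np.clip(f[:2]*.00012,-.0006,.0006)
    p[2]+=np.clip(-(.0186-d)*.5,-.0004,.0004)   # keep true depth at 18.6 mm
```

```text
18.57 [0.07 2.87 9.52]
0.07 18.68 [0.89 2.43 9.41] 0.008 24.8833
0.17 18.56 [0.91 1.73 9.63] -0.007 25.1833
0.27 18.57 [0.65 1.93 9.72] 0.013 25.4833
0.37 18.53 [0.39 2.34 9.2 ] 0.0 25.7833
0.47 18.57 [0.16 1.87 9.91] 0.035 26.0833
0.57 18.56 [0.84 2.14 9.1 ] 0.013 26.3833
0.67 18.57 [ 0.4   1.87 10.  ] 0.069 26.6833
0.77 18.57 [0.51 1.95 9.8 ] 0.043 26.9833
0.87 18.59 [0.39 2.34 9.22] 0.032 27.2833
0.97 18.59 [0.04 1.69 8.89] 0.011 27.5833
1.07 18.56 [0.09 2.27 9.68] 0.005 27.8833
1.17 18.59 [0.66 2.41 9.81] 0.043 28.1833
1.27 18.55 [0.43 2.24 9.33] 0.012 28.4833
1.37 18.6 [0.07 1.6  9.62] 0.058 28.7833
1.47 18.57 [0.02 1.74 9.59] 0.025 29.0833
1.57 18.62 [0.06 2.09 9.68] -0.001 29.3833
```

The turn went freely. Now I'll let it up gently until the post takes the spring force.

Run:
```python
from h import *
p=np.array(bot.current_ee_pos()); z0=p[2]
for i in range(1,24):
    p[2]=z0+i*.0005; bot.line_to(list(p),max_speed=.02)
    f=Fm(3); print(i,round((.186-bot.current_ee_pos()[2])*1e3,2),tank(f).round(2))
    if f[2]<1.: break
print(bot.current_clock())
```

```text
1 17.23 [0.72 2.21 8.98]
2 16.76 [0.87 2.45 8.75]
3 16.31 [0.29 2.05 9.13]
4 15.85 [0.2  2.22 8.02]
5 15.39 [0.47 2.2  7.93]
6 14.91 [0.4  2.1  8.26]
7 14.46 [0.08 1.99 7.9 ]
8 14.0 [-0.05  2.17  8.3 ]
9 13.53 [0.02 2.01 7.72]
10 13.07 [0.42 1.58 7.2 ]
11 12.61 [0.13 2.46 7.35]
12 12.26 [-0.35  1.85  6.89]
13 12.1 [-0.7   1.22  5.28]
14 11.93 [-1.22  0.02  1.76]
15 11.73 [-2.91 -0.78 -1.57]
33.8833
```

The post took the load at 12.3 mm, 7.3 mm above the lip, close to the 7 mm in the geometry. I'll release, retreat and look.

Run:
```python
from h import *
p=np.array(bot.current_ee_pos()); p[2]-=.0001; bot.line_to(list(p),max_speed=.02); print(tank(Fm()).round(2))
bot.set_gripper(.2,20); bot.set_gripper(.45)
print(tank(Fm()).round(2)); bot.line_to(list(p+[0,0,.10]),max_speed=.1)
bot.goto([.35,-.40,.35],list(rot(1.57))); print(bot.current_clock(),Fm().round(2))
for n in("side","top"): cv2.imwrite(f"pics/{n}3.png",bot.read_camera(n)["pixels"])
a=cv2.imread("pics/top3.png")[160:235,240:360]; b=cv2.imread("pics/side3.png")[120:195,220:340]
cv2.imwrite("pics/both3.png",cv2.resize(np.vstack([a,b]),None,fx=4,fy=4,interpolation=cv2.INTER_CUBIC))
ct,cs=bot.read_camera("top"),bot.read_camera("side")
for z in(.202,.190):
    b=world(hookpt([[-.199,0,z],[-.149,0,z]],1.57),*Q); print(z,(project(ct,b)-[240,160])*4,(project(cs,b)-[220,120])*4+[0,300])
```

```text
[-1.85 -1.1  -0.18]
[ 0.03 -0.53  0.13]
37.6083 [-0.24 -0.19 -0.07]
0.202 [[326.28102883 114.82917453]
 [361.51945275 177.34393737]] [[121.46001985 526.37704162]
 [157.62371469 483.52484685]]
0.19 [[324.83958206 117.7394461 ]
 [359.77916702 179.74710047]] [[122.43533521 535.08330275]
 [158.35838196 492.38393399]]
```

View pics/both3.png

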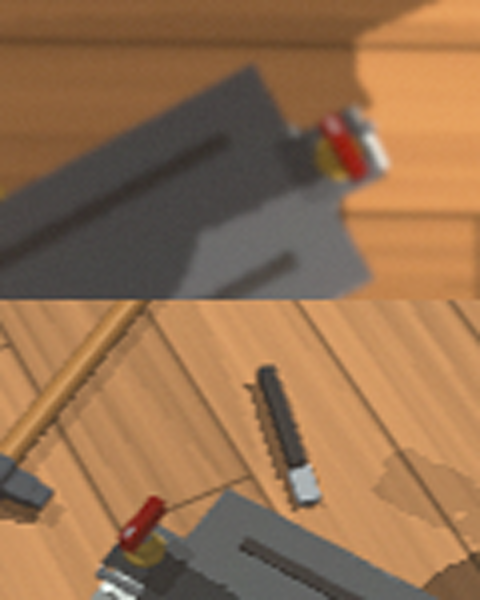

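The T-bar lies square: top crop (330,122) to (360,175), white mark toward tank -y. In the side crop it runs (127,540) to (157,502), which matches the lowered height predicted for about 12 mm of plunger travel. The lid is shut and the tools haven't moved, so I'm handing in.

Run:
```python
from workcell import bot
bot.job_done(); print(bot.current_clock())
```

```text
the job is handed in; nothing more can be done
the job is handed in; nothing more can be done
```

The lid is shut and latched, and I handed the job in at about 38 s of the 70 s allowed.

- **Shutting the lid:** I pushed it shut with closed fingertips on the T-bar, with only about 2 N showing at the stop.
- **Finding the lip:** I gripped the T-bar, trimmed off a 6 N side load, and pressed down in 1 mm steps. The hook met the lip at 19.6 mm of travel, with about 6.5 N above the spring force.
- **Turning the hook:** I backed off 1 mm and turned it to 1.57 rad. It turned freely, with the torque reading staying below 0.07 N m.
- **Letting it up:** the post took the spring force at about 12.3 mm, 7.3 mm above the lip, where the stated geometry gives 7 mm. The upward pull on the post was then under 2 N before I released.

**Last checks:** after release, the pictures show the lid shut and the T-bar square. It sits at the height expected for about 12 mm of plunger travel. The hammer and chisel were in view and look unmoved. I did not look again at the tongs and brush, but the arm did not go near them.

**Disagreement:** the spring forces read about 1.8 N below the stated values throughout, with the expected slope. I took this as a sensor offset or friction.

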